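# Lay out power-supply parts on a chassis plate

### The job

Lay out the power-supply parts on the aluminium chassis plate, each centred on its drawn outline with its length running the way the outline runs: in the row of three outlines put the transformer next to the black mains inlet, the relay next to the pale screw-terminal strip, and stand the green capacitor upright between those two; lay the finned heatsink, fins up, in the long outline behind the row. The inlet may be at either end of the row, so look first. Leave the solder reel and the screwdriver where they are.

Things in the scene. Friction and masses are not known exactly. Their poses are not given: they have to be found in the camera images.
- plate: Fixed flat aluminium plate, 150 (x) x 280 (y) x 4 mm, turned up to 0.25 rad. Origin: centre of its underside; x across it, away from the robot; y along it, to the left. Black outlines drawn on top (no height): a row of three, each 66 (x) x 46 (y) mm, centred at x = -30, y = -60, 0, +60 mm; and behind the row a long one, 44 (x) x 128 (y) mm, centred at x = +45, y = 0 mm.
- inlet: Mains inlet, a fixed black block 48 (x) x 28 (y) x 27 mm high with a shrouded three-pin socket on top. Stands on the plate at one end of the row of outlines (plate x = -30 mm, y = +120 or -120 mm), 60 mm from the centre of the nearest outline. Origin at the centre of its underside, axes as the plate's.
- terminals: Output terminal strip, a fixed low pale block 62 (x) x 20 (y) x 16 mm high with brass screws between upright fins. Stands at the other end of the row, opposite the inlet (plate x = -30 mm, y = -120 or +120 mm), 60 mm from the centre of the nearest outline. Origin at the centre of its underside, axes as the plate's.
- transformer: Small mains transformer standing on the bench: grey laminated core with a yellow-brown winding, 30 (x) x 58 (y, its length, with the mounting feet low at both ends) x 35 mm high; the solid core to grip is 18 mm in x by 42 mm in y. About 0.22 kg. Origin at the centre of its underside, z up. Belongs with its y along the plate's x.
- relay: Plug-in relay lying on its side: blue box-like cover with a dark base, 42 (x, its length) x 28 (y) x 22 mm high, about 30 g. Origin at the centre of its underside, z up. Belongs with its x along the plate's x (either way round).
- capacitor: Dark green round capacitor standing upright with its thin leads up: 22 mm diameter, 60 mm high including the leads (can about 40 mm; grip it within the lower 40 mm). About 12 g. Origin at the centre of its underside, z along its axis.
- heatsink: Black finned aluminium heatsink lying with its fins up, 34 (x) x 118 (y, its length) x 28 mm high; base 4 mm thick, outermost fins 32 mm apart over their outsides: grip across them in x. About 0.11 kg. Origin at the centre of its underside, z up. Belongs with its y along the plate's y (either way round).
- ply_box: Obstacle, fixed furniture: open plywood box standing in a blue parts tray to the right behind the plate, its top about 0.22 m above the bench. Its nearest corner lies 0.58 m ahead of the robot base and 0.135 m to the right; the low tray round it begins about 0.57 m ahead, just right of the plate. Swing the arm round in front of it or well above.
- solder_reel: Bystander, loose: blue reel of solder standing on its flange, 58 mm across, 44 mm high. Origin at the centre of its underside. Leave it.
- screwdriver: Bystander, loose: black and green screwdriver lying on the bench between the plate and the robot, 153 mm long (y), 27 mm thick. Origin at its underside's centre. Leave it.
Mind the look-alikes: they are no part of the job. Several things look just like the inlet: the one meant starts farthest from the robot's base.

How it is judged:
By the outcome, as a careful person would: the job done as asked, in the order asked, and still so for the second after the job is handed in, with the robot touching nothing.
It also fails if it takes over 112 s, if anything falls off the work surface, if the arm or the gripper's body presses on something with over 40 N, if the wrist force passes 120 N, or if a joint passes its speed limit or range.

### The arm

A 6-joint arm with a two-finger parallel gripper is mounted at the origin on a cart in front of the work surface, level with it; the furniture and walls round the work are solid. World frame = base frame: x ahead of the robot, y to its left, z up, the work surface at z = 0. Lengths are in mm, angles in rad, forces in N, time in s.
With the tool pointing down it reaches from about 350 to 725 mm from the base axis. Payload 6 kg.
Tool frame: the origin (TCP) lies at the centre of the arm's flange, where the gripper is bolted on; the fingertips stand 173 mm ahead of it and the grasp point (between the pads) lies 155 mm ahead of it (env.grip_point_offset is the z of the grasp point in the tool frame, in mm); z points along the fingers, y is the line along which they close (so a half turn about z gives the same grasp; the last joint's range is limited). The gripper opens to 85 mm and grips with 20 to 120 N. Pads are 22 mm wide; open, the fingers measure 114 mm over their backs; the gripper's body (76 mm by 85 mm) begins 54 mm behind the grasp point. The pads swing forward as they close: fully open they stand 13 mm farther back than shut.
Start: joints at [1.508, 0.04, 0.085, 0, -1.615, -0.334], TCP at [231.855, 553.387, 404.661] pointing down, gripper open.
Joint ranges: [-2.56, 2.56], [-1.29, 2.01], [-1.08, 1.49], [-3.29, 1.98], [-2.81, -0.18], [-2.99, 2.99]. Speed limits (rad/s): [2.57, 2.57, 3.01, 3.14, 3.14, 3.14].

### API

Orientations are given as [roll, pitch, yaw] about the fixed x, y, z axes, in that order (R = Rz(yaw) Ry(pitch) Rx(roll)).
In Python, from rig import env, cams, sign_off gives the robot as it stands. The module is installed in compiled form; this text tells all that it offers.
- The arm moves only by the tool play_rows, never from a script. Its argument "motion" is a list of rows, each a list of 3 entries, a list of its own where there are three numbers: the opening, from 0 (shut) to 1 (fully open), then the shift along the tool's x, y, z in m, then the turn about the tool's z in rad. A call has 1 to 12 rows; each row shifts and turns the commanded pose from where the row before left it, along the tool's axes as they then stand; what a row does not reach is not made up. A row lasts 1/8 s, in which the tool goes at most 62.5 mm and 10.7 degrees, less where a joint would pass 70% of its speed; a pose out of reach is approached as far as the arm can. A call with a gripper value outside its range is refused whole. The fingers move at their own pace and stop on an object; "grip_force" is the grip in N (left out, the last holds). Time passes only in rows, so rows that do not move let the fingers close. It gives the time, the measured TCP pose, the force, the opening and the grip force at its end, in the units of the state.
- env.state(): the state, without advancing time (a new reading comes with each control period).
- cams.camera(name): name is "scene" or "top"; returns the picture (400x640x3 uint8, red, green, blue); there is no depth.
- cams.camera_params(name): a dict with "mtx" (3x3 intrinsics, pixels), "view" (4x4, takes a point from world to camera coordinates). Camera axes: x right, y down, z forward; pixel columns grow to the right and rows downward; lengths in mm; the calibration is good to about 2 mm. A picture is of the moment at which its call begins. camera_params takes no time and is no camera call.
- sign_off(): hands the job in; it is judged then, once.
The state is a dict: "clock": time; "joint_positions": joint angles; "qvel": joint speeds; "effort": joint torques, N m; "tool_pos": TCP position; "eef_rot": TCP orientation; "wrist_force": force on the tool from outside, world axes, zero at the start; "torque": the same for the moment, N m; "finger_gap": opening from 0.0 (shut) to 1.0 (fully open); "finger_force": force on a finger pad.
Only numpy, scipy, OpenCV 4.12 (cv2) and the standard library are available. Lean on these libraries where they do the work, as an engineer would, in place of code of your own. Each camera call takes 0.05 s, during which the arm holds its last target. There are 200 camera calls.

## Working session

There is one attempt and no reset: what is moved stays moved. The work goes in short steps, Python scripts to look and compute and a tool call to move; the robot and the scene stay as the last step left them, time stands still between calls to the robot, and variables do not carry over. Pictures are saved under pics/ and viewed, at most 14 in all, crops included, and the job is handed in when it is done.

Besides the shell and the picture viewer there is one more tool, called after ">>>" by a JSON object that holds its "fn" and its "kwargs". play_rows: Moves the arm, as the interface text tells. Its arguments: {"type":"object","properties":{"motion":{"type":"array"},"grip_force":{"type":"number"}},"required":["motion"]}

```bash
mkdir -p pics; python3 - <<'E'
from rig import env,cams
import cv2
for n in("scene","top"):
    cv2.imwrite(f"pics/{n}0.png",cams.camera(n)[...,::-1])
    p=cams.camera_params(n);print(n,p["mtx"].round(1).tolist(),p["view"].round(3).tolist())
print(env.state(),env.grip_point_offset)
E
```

```text
scene [[476.1, 0.0, 323.1], [0.0, 476.1, 210.8], [0.0, 0.0, 1.0]] [[0.624, -0.781, -0.015, -337.316], [-0.602, -0.467, -0.648, 347.593], [0.499, 0.413, -0.762, 1053.229], [0.0, 0.0, 0.0, 1.0]]
top [[454.2, 0.0, 323.6], [0.0, 454.2, 206.7], [0.0, 0.0, 1.0]] [[0.03, -0.999, -0.019, -6.097], [-0.993, -0.027, -0.113, 540.697], [0.113, 0.022, -0.993, 1230.473], [0.0, 0.0, 0.0, 1.0]]
{'clock': 0.1, 'joint_positions': array([ 1.50771048e+00,  4.07296929e-02,  8.39331797e-02, -4.18084396e-04,
       -1.61551511e+00, -3.33704656e-01]), 'qvel': array([ 0.00066465, -0.00150148,  0.00319991,  0.00170509,  0.00036559,
        0.00013445]), 'effort': array([-5.35039755e-03, -3.69352198e+01,  3.48279333e+01,  6.95182666e+00,
       -4.62020937e-03, -2.79946946e-06]), 'tool_pos': array([231.77706795, 553.39826482, 403.80147692]), 'eef_rot': array([ 3.14002414e+00, -1.01673463e-04, -3.96772049e-01]), 'wrist_force': array([ 0.29601742, -0.01730061, -0.4182828 ]), 'torque': array([ 0.01184188, -0.00975915, -0.02589258]), 'finger_force': 0.0, 'finger_gap': 1.0004147922744153} 154.70000000000002
```

View pics/scene0.png

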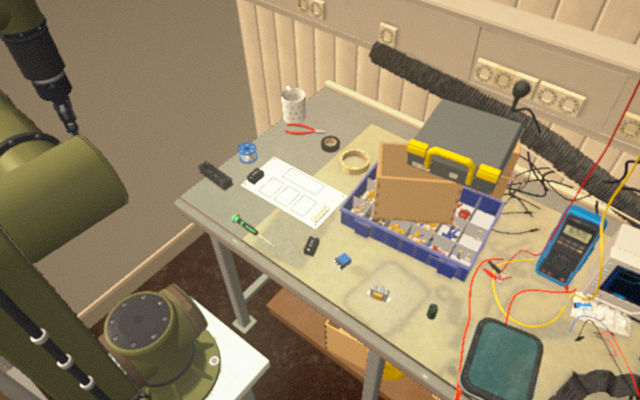

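View pics/top0.png

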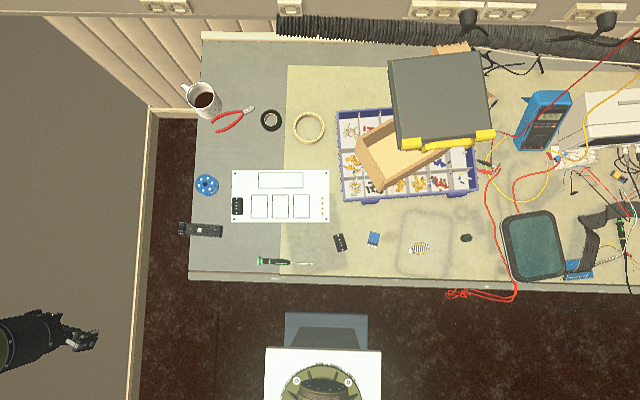

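The inlet stands at the left end of the plate (top view 238,206), with the terminals at the right (323,205). The relay is at (373,239), transformer (418,248), capacitor (466,238) and heatsink (200,229). The block at (339,242) is a look-alike.

```bash
cat > h.py <<'E'
import numpy as np,cv2
from rig import env,cams
def ray(n,uv,z):
    p=cams.camera_params(n);M,V=np.array(p["mtx"]),np.array(p["view"])
    uv=np.atleast_2d(uv).astype(float)
    d=np.c_[uv,np.ones(len(uv))]@np.linalg.inv(M).T@V[:3,:3]
    c=-V[:3,:3].T@V[:3,3]
    return (c+d*((z-c[2])/d[:,2])[:,None])[:,:2]
def proj(n,P):
    p=cams.camera_params(n);M,V=np.array(p["mtx"]),np.array(p["view"])
    q=(np.atleast_2d(P)@V[:3,:3].T+V[:3,3])@M.T
    return q[:,:2]/q[:,2:]
def crop(n,x0,y0,x1,y1,s,f):
    im=cams.camera(n)[...,::-1]
    cv2.imwrite(f,cv2.resize(im[y0:y1,x0:x1],None,fx=s,fy=s,interpolation=cv2.INTER_CUBIC)); return im
E
python3 - <<'E'
from h import *
im=crop("top",170,160,340,270,4.7,"pics/a.png")
cv2.imwrite("pics/b.png",cv2.resize(im[215:265,320:490],None,fx=4.7,fy=4.7,interpolation=cv2.INTER_CUBIC))
cv2.imwrite("pics/topraw.png",im)
crop("scene",190,130,450,330,3,"pics/c.png")
print(ray("top",[[232,170],[328,170],[328,222],[232,223]],4))
E
```

```text
[[ 6.42633970e+02  2.76052783e+02]
 [ 6.49804545e+02  3.71159599e-01]
 [ 5.00689219e+02 -3.88667728e+00]
 [ 4.90184654e+02  2.68031880e+02]]
```

View pics/a.png

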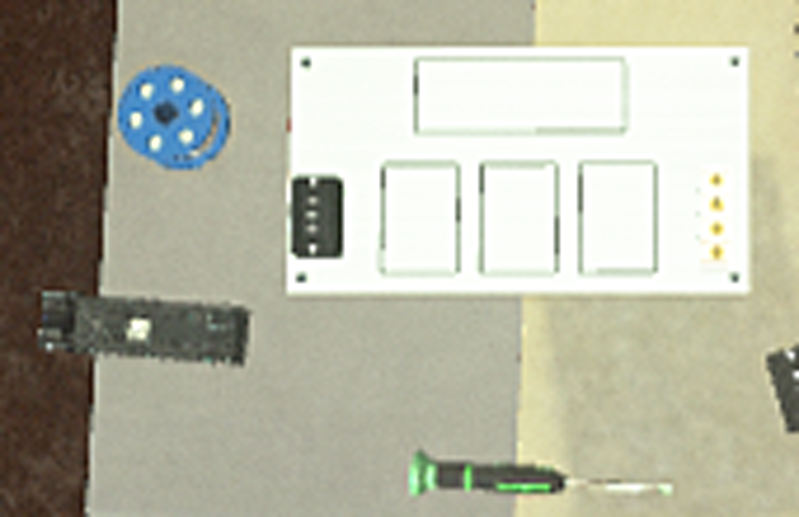

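View pics/b.png

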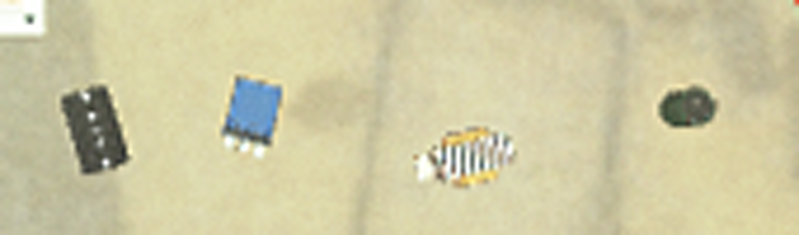

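View pics/c.png

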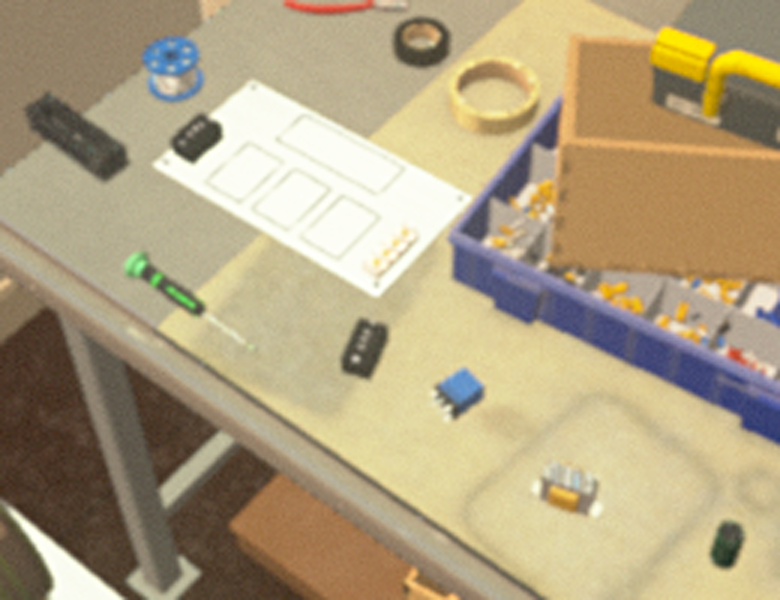

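```bash
python3 - <<'E'
from h import *
im=cv2.imread("pics/topraw.png");S=6
big=cv2.resize(im,None,fx=S,fy=S,interpolation=cv2.INTER_CUBIC)
hsv=cv2.cvtColor(big,cv2.COLOR_BGR2HSV);g=big.min(2)
def un(p): return (np.asarray(p,float)+.5)/S-.5
def rois(mask,x0,y0,x1,y1,amin):
    m=np.zeros_like(mask);m[y0*S:y1*S,x0*S:x1*S]=mask[y0*S:y1*S,x0*S:x1*S]
    c,h=cv2.findContours(m,cv2.RETR_CCOMP,cv2.CHAIN_APPROX_NONE)
    return [(k,h[0][i][3]) for i,k in enumerate(c) if cv2.contourArea(k)>amin*S*S]
def rect(name,k,z):
    w=ray("top",un(k[:,0]),z).astype(np.float32)
    (c,s,a)=cv2.minAreaRect(w)
    b=cv2.boxPoints((c,s,a));e=[b[1]-b[0],b[2]-b[1]];l=max(e,key=np.linalg.norm)
    ang=np.degrees(np.arctan2(l[1],l[0]));ang=(ang+90)%180-90
    print(name,"c",np.round(c,1),"size",np.round(s,1),"long-axis deg",round(float(ang),1))
w=((g>205)*255).astype(np.uint8)
for k,p in rois(w,215,160,335,230,100):rect("white plate" if p<0 else "hole",k,4)
d=((big.max(2)<95)*255).astype(np.uint8)
for k,p in rois(d,222,190,246,218,20):
  if p<0:rect("inlet",k,31)
for k,p in rois(d,175,215,226,242,60):
  if p<0:rect("heatsink",k,28)
b=((hsv[...,0]>95)&(hsv[...,0]<125)&(hsv[...,1]>110)).astype(np.uint8)*255
for k,p in rois(b,360,228,385,255,20):
  if p<0:rect("relay blue",k,22)
for k,p in rois(d,455,228,478,248,10):
  if p<0:rect("cap",k,40)
y=((hsv[...,0]>10)&(hsv[...,0]<24)&(hsv[...,1]>130)).astype(np.uint8)*255
for k,p in rois(y,405,238,435,260,3):
  if p<0:rect("winding",k,28)
lam=((hsv[...,1]<45)&(g>60)).astype(np.uint8)*255
for k,p in rois(((hsv[...,1]<30)|(g<80)).astype(np.uint8)*255,405,236,435,260,3):
  if p<0:rect("lam",k,35)
E
```

```text
white plate c [572.4 135.5] size [150.2 280. ] long-axis deg -88.5
inlet c [536.6 250.3] size [46.6 29.3] long-axis deg 2.3
heatsink c [472.  356.5] size [ 74.8 134.7] long-axis deg -88.3
relay blue c [ 459.8 -131.2] size [25.9 27.6] long-axis deg -11.7
cap c [ 463.7 -372.9] size [19.2 13.9] long-axis deg 17.7
cap c [ 467.7 -386.1] size [17.1 14.9] long-axis deg 57.2
lam c [ 427.  -228.9] size [10.6 13.8] long-axis deg -39.4
lam c [ 435.1 -259.4] size [18.8 44.4] long-axis deg -73.3
```

```bash
python3 - <<'E'
from h import *
im=cv2.imread("pics/topraw.png")
def cr(x0,y0,p): return (np.array(p,float)+.5)/4.7-.5+[x0,y0]
hs=cr(170,160,[[40,292],[250,308],[246,366],[40,348]])
print("hs z28",ray("top",hs,28).round(1).tolist()); print("hs z0",ray("top",hs,0).round(1).tolist())
for t,z in((cr(320,215,[[660,107],[690,86],[690,128]]),0),(cr(320,215,[[717,107],[690,86],[690,128]]),40)): print("cap",z,ray("top",t,z).round(1).tolist())
o=cr(170,160,[[383,163],[459,163],[459,272],[381,272],[481,163],[557,163],[557,272],[481,272],[580,162],[656,162],[656,271],[580,271],[416,59],[626,59],[626,131],[416,131]])
w=ray("top",o,4).reshape(4,4,2).mean(1);print("outline centres",w.round(1).tolist())
r=cr(320,215,[[237,76],[284,86],[270,150],[222,138]]);print("relay z22",ray("top",r,22).round(1).tolist())
pin=cr(320,215,[[228,142],[245,147],[261,152]]);print("pins z11",ray("top",pin,11).round(1).tolist())
# overlay on scene
def rz(a):return np.array([[np.cos(a),-np.sin(a)],[np.sin(a),np.cos(a)]])
sc=cams.camera("scene")[...,::-1];cv2.imwrite("pics/sceneraw.png",sc)
big=cv2.resize(sc[130:330,190:450],None,fx=3,fy=3,interpolation=cv2.INTER_CUBIC)
def box(c,a,sx,sy,h,z0=0):
    q=np.array([[-1,-1],[1,-1],[1,1],[-1,1]])*[sx/2,sy/2]@rz(np.radians(a)).T+c
    for z in(z0,z0+h):
        p=(proj("scene",np.c_[q,[z]*4])-[190,130]+.5)*3-.5
        cv2.polylines(big,[p.round().astype(int)],True,(0,0,255) if z==z0 else (255,0,255),1)
P=np.array([572.4,135.5]);R=rz(np.radians(1.5))
for x,y,sx,sy in((-30,-60,66,46),(-30,0,66,46),(-30,60,66,46),(45,0,44,128)):box(P+R@[x,y],1.5,sx,sy,0,4)
print([ (P+R@v).round(1).tolist() for v in([-30,60],[-30,0],[-30,-60],[45,0])])
box([435.1,-259.4],16.7,18,42,35)
box([452.5,-129.7],-12,42,28,22)
cv2.imwrite("pics/d.png",big)
E
```

```text
hs z28 [[487.7, 413.6], [481.8, 288.0], [447.5, 288.5], [454.6, 411.4]]
hs z0 [[489.7, 423.3], [483.6, 294.9], [448.6, 295.4], [455.8, 421.0]]
cap 0 [[468.2, -375.5], [481.3, -393.4], [456.2, -393.3]]
cap 40 [[467.0, -397.2], [478.7, -381.7], [454.4, -381.6]]
outline centres [[541.2, 193.3], [542.8, 133.7], [545.1, 73.8], [617.8, 135.5]]
relay z22 [[478.1, -121.3], [473.0, -149.1], [435.2, -141.4], [441.4, -113.2]]
pins z11 [[439.5, -117.6], [436.9, -127.7], [434.2, -137.2]]
[[540.8, 194.7], [542.4, 134.7], [544.0, 74.7], [617.4, 136.7]]
```

View pics/d.png

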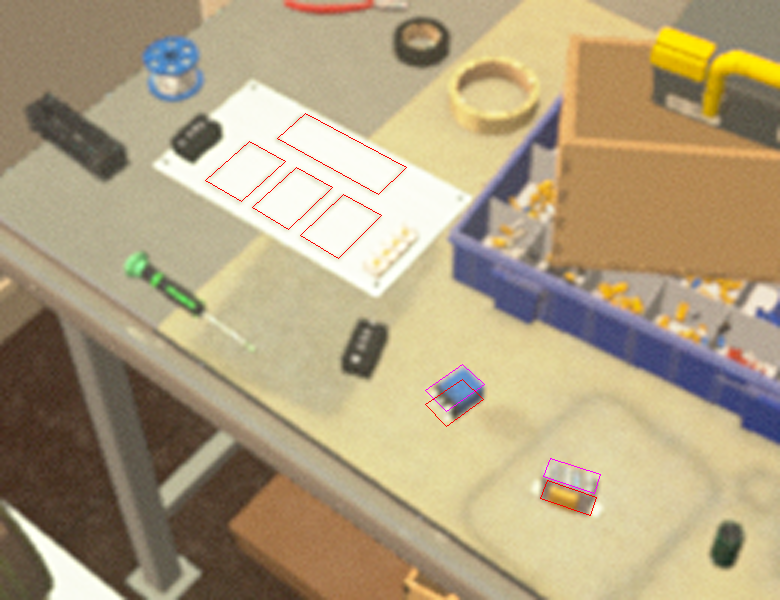

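The outlines, transformer and relay boxes land on the image in the second view. I'll turn first, to check the sign conventions.

>>> {"fn": "play_rows", "kwargs": {"motion": [[0.75,[0,0,0],-0.172],[0.75,[0,0,0],-0.172],[0.75,[0,0,0],-0.172],[0.75,[0,0,0],-0.172],[0.75,[0,0,0],0]], "grip_force": 40}}

```text
clock: 0.88
tool_pos: [231.8, 553.4, 404.5]
eef_rot: [3.141, 0.0, 0.29]
wrist_force: [0.2, -0.1, 0.2]
finger_gap: 0.75
finger_force: 0.0
```

```bash
cat > go.py <<'E'
# python3 go.py x y z yaw_deg [more...] : legs from the present pose; turn (tool rad), then shift (tool m) after the turn
import sys;from h import *
s=env.state();p=np.array(s["tool_pos"]);y=s["eef_rot"][2]
print("at",p.round(1),np.degrees(s["eef_rot"]).round(2),"gap",round(s["finger_gap"],3),"F",s["wrist_force"].round(1),"t",round(s["clock"],2))
a=list(map(float,sys.argv[1:]))
for i in range(0,len(a),4):
    q=np.array(a[i:i+3]);w=np.radians(a[i+3]);t=-((w-y+np.pi)%(2*np.pi)-np.pi);d=q-p
    sh=np.array([d[0]*np.cos(w)+d[1]*np.sin(w),d[0]*np.sin(w)-d[1]*np.cos(w),-d[2]])/1000
    n=int(np.ceil(np.linalg.norm(sh)/.055));m=int(np.ceil(abs(t)/.18))
    print("turn",round(t,3),"x1/%d"%max(m,1),round(t/max(m,1),4),"| shift",sh.round(4),"x1/%d"%n,(sh/max(n,1)).round(4));p,y=q,w
E
python3 go.py 470 150 340 16.7 435.1 -259.4 300 16.7
```

```text
at [231.8 553.4 404.5] [1.7998e+02 1.0000e-02 1.6600e+01] gap 0.75 F [ 0.2 -0.1  0.2] t 0.88
turn -0.002 x1/1 -0.0018 | shift [0.1122 0.4548 0.0645] x1/9 [0.0125 0.0505 0.0072]
turn -0.0 x1/1 -0.0 | shift [-0.1511  0.3821  0.04  ] x1/8 [-0.0189  0.0478  0.005 ]
```

>>> {"fn": "play_rows", "kwargs": {"motion": [[0.75,[0.0125,0.0505,0.0072],0],[0.75,[0.0125,0.0505,0.0072],0],[0.75,[0.0125,0.0505,0.0072],0],[0.75,[0.0125,0.0505,0.0072],0],[0.75,[0.0125,0.0505,0.0072],0],[0.75,[0.0125,0.0505,0.0072],0],[0.75,[0.0125,0.0505,0.0072],0],[0.75,[0.0125,0.0505,0.0072],0],[0.75,[0.0125,0.0505,0.0072],0]]}}

```text
clock: 2.0
tool_pos: [470.6, 148.7, 339.9]
eef_rot: [-3.141, -0.001, 0.287]
wrist_force: [0.1, 0.2, -0.2]
finger_gap: 0.754
finger_force: 0.0
```

>>> {"fn": "play_rows", "kwargs": {"motion": [[0.75,[-0.0189,0.0478,0.005],0],[0.75,[-0.0189,0.0478,0.005],0],[0.75,[-0.0189,0.0478,0.005],0],[0.75,[-0.0189,0.0478,0.005],0],[0.75,[-0.0189,0.0478,0.005],0],[0.75,[-0.0189,0.0478,0.005],0],[0.75,[-0.0189,0.0478,0.005],0],[0.75,[-0.0189,0.0478,0.005],0],[0.75,[0,0,0],0],[0.75,[0,0,0],0]]}}

```text
clock: 3.25
tool_pos: [435.0, -259.4, 299.9]
eef_rot: [-3.141, 0.0, 0.288]
wrist_force: [0.8, -0.2, -0.0]
finger_gap: 0.749
finger_force: 0.0
```

```bash
python3 go.py 435.1 -259.4 180 16.7
```

```text
at [ 435.  -259.4  299.9] [-1.7999e+02  1.0000e-02  1.6510e+01] gap 0.749 F [ 0.8 -0.2 -0. ] t 3.25
turn -0.003 x1/1 -0.0033 | shift [1.000e-04 0.000e+00 1.199e-01] x1/3 [0.   0.   0.04]
```

>>> {"fn": "play_rows", "kwargs": {"motion": [[0.75,[0,0,0.04],0],[0.75,[0,0,0.04],0],[0.75,[0,0,0.025],0],[0.75,[0,0,0.015],0],[0.75,[0,0,0],0],[0.4,[0,0,0],0],[0.3,[0,0,0],0],[0.3,[0,0,0],0],[0.3,[0,0,0],0],[0.3,[0,0,0],0]], "grip_force": 40}}

```text
clock: 4.5
tool_pos: [435.8, -259.5, 181.6]
eef_rot: [3.14, -0.002, 0.291]
wrist_force: [0.4, 2.6, 6.7]
finger_gap: 0.481
finger_force: 42.0
```

>>> {"fn": "play_rows", "kwargs": {"motion": [[0.3,[0,0,-0.01],0],[0.3,[0,0,-0.03],0],[0.3,[0,0,-0.04],0],[0.3,[0,0,-0.04],0],[0.3,[0,0,0],0],[0.3,[0,0,0],0]]}}

```text
clock: 5.25
tool_pos: [434.8, -259.3, 299.2]
eef_rot: [-3.14, 0.001, 0.291]
wrist_force: [-0.1, 0.6, -1.8]
finger_gap: 0.482
finger_force: 41.3
```

```bash
python3 go.py 435 -259.4 300 -88.5 460 0 300 -88.5 540.8 194.7 260 -88.5;python3 - <<'E'
from h import *
im=crop("top",395,180,475,270,4,"pics/e.png");sc=crop("scene",330,230,440,320,4,"pics/e2.png")
a=cv2.imread("pics/e.png");b=cv2.imread("pics/e2.png");cv2.imwrite("pics/e.png",np.hstack([a[:360],b[:360]]))
E
```

```text
at [ 434.8 -259.3  299.2] [-1.7994e+02  3.0000e-02  1.6670e+01] gap 0.482 F [-0.1  0.6 -1.8] t 5.25
turn 1.836 x1/11 0.1669 | shift [ 0.0001 -0.0002 -0.0008] x1/1 [ 0.0001 -0.0002 -0.0008]
turn -0.0 x1/1 -0.0 | shift [-0.2587 -0.0318 -0.    ] x1/5 [-0.0517 -0.0064 -0.    ]
turn -0.0 x1/1 -0.0 | shift [-0.1925 -0.0859  0.04  ] x1/4 [-0.0481 -0.0215  0.01  ]
```

View pics/e.png

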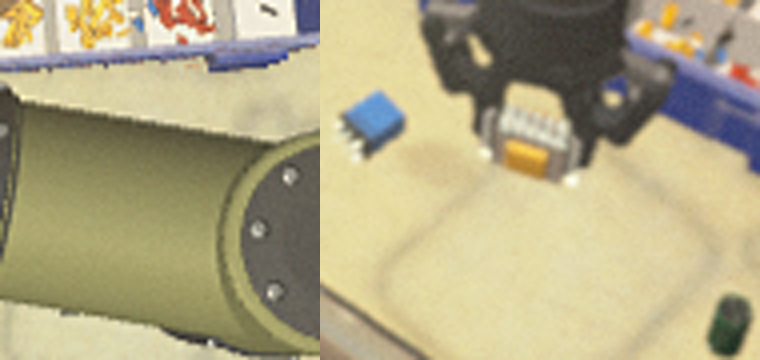

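The scene crop shows the transformer held level between the pads, gripped over its ends. Next I carry it to the plate.

>>> {"fn": "play_rows", "kwargs": {"motion": [[0.3,[0,0,0],0.167],[0.3,[0,0,0],0.167],[0.3,[0,0,0],0.167],[0.3,[0,0,0],0.167],[0.3,[0,0,0],0.167],[0.3,[0,0,0],0.167],[0.3,[0,0,0],0.167],[0.3,[0,0,0],0.167],[0.3,[0,0,0],0.167],[0.3,[0,0,0],0.167],[0.3,[0,0,0],0.166]]}}

```text
clock: 6.72
tool_pos: [434.8, -259.4, 298.6]
eef_rot: [3.139, 0.001, -1.55]
wrist_force: [-0.7, -0.7, -1.6]
finger_gap: 0.485
finger_force: 41.1
```

>>> {"fn": "play_rows", "kwargs": {"motion": [[0.3,[-0.0517,-0.0064,0],0],[0.3,[-0.0517,-0.0064,0],0],[0.3,[-0.0517,-0.0064,0],0],[0.3,[-0.0517,-0.0064,0],0],[0.3,[-0.0517,-0.0064,0],0],[0.3,[-0.0481,-0.0215,0.01],0],[0.3,[-0.0481,-0.0215,0.01],0],[0.3,[-0.0481,-0.0215,0.01],0],[0.3,[-0.0481,-0.0215,0.01],0],[0.3,[0,0,0],0],[0.3,[0,0,0],0]]}}

```text
clock: 8.1
tool_pos: [541.1, 194.3, 258.6]
eef_rot: [3.14, -0.002, -1.544]
wrist_force: [0.1, -0.9, -0.9]
finger_gap: 0.485
finger_force: 41.3
```

```bash
python3 go.py 540.8 194.7 186 -88.5
```

```text
at [541.1 194.3 258.6] [ 1.7988e+02 -1.0000e-01 -8.8490e+01] gap 0.485 F [ 0.1 -0.9 -0.9] t 8.1
turn 0.0 x1/1 0.0002 | shift [-0.0004  0.0003  0.0726] x1/2 [-0.0002  0.0001  0.0363]
```

>>> {"fn": "play_rows", "kwargs": {"motion": [[0.3,[0,0,0.035],0],[0.3,[0,0,0.022],0],[0.3,[0,0,0.01],0],[0.3,[0,0,0.004],0],[0.3,[0,0,0.001],0],[0.3,[0,0,0],0],[0.3,[0,0,0],0]]}}

```text
clock: 8.98
tool_pos: [541.4, 194.5, 188.5]
eef_rot: [-3.141, 0.0, -1.545]
wrist_force: [-0.1, -0.6, -0.8]
finger_gap: 0.479
finger_force: 41.4
```

>>> {"fn": "play_rows", "kwargs": {"motion": [[0.3,[0,0,0.001],0],[0.3,[0,0,0.001],0],[0.3,[0,0,0.001],0],[0.3,[0,0,0],0]]}}

```text
clock: 9.48
tool_pos: [541.4, 194.4, 185.7]
eef_rot: [-3.141, -0.0, -1.545]
wrist_force: [-2.5, -0.3, 5.0]
finger_gap: 0.484
finger_force: 42.1
```

>>> {"fn": "play_rows", "kwargs": {"motion": [[0.55,[0,0,0],0],[0.65,[0,0,0],0],[0.7,[0,0,0],0],[0.75,[0,0,-0.01],0],[0.75,[0,0,-0.04],0],[0.75,[0,0,-0.05],0],[0.75,[0,0,-0.05],0],[0.75,[0,0,0],0]]}}

```text
clock: 10.48
tool_pos: [542.0, 194.4, 341.4]
eef_rot: [-3.133, 0.004, -1.545]
wrist_force: [-0.2, -0.1, -0.3]
finger_gap: 0.749
finger_force: 0.0
```

```bash
python3 go.py 460 0 330 -88.5 459.5 -131.8 290 -12
```

```text
at [542.  194.4 341.4] [-179.49    0.25  -88.51] gap 0.749 F [-0.2 -0.1 -0.3] t 10.47
turn -0.0 x1/1 -0.0001 | shift [0.1922 0.087  0.0114] x1/4 [0.0481 0.0218 0.0028]
turn -1.335 x1/8 -0.1669 | shift [0.0269 0.129  0.04  ] x1/3 [0.009  0.043  0.0133]
```

>>> {"fn": "play_rows", "kwargs": {"motion": [[0.6,[0.0481,0.0218,0.0028],0],[0.6,[0.0481,0.0218,0.0028],0],[0.6,[0.0481,0.0218,0.0028],0],[0.6,[0.0481,0.0218,0.0028],0],[0.6,[0,0,0],-0.167],[0.6,[0,0,0],-0.167],[0.6,[0,0,0],-0.167],[0.6,[0,0,0],-0.167],[0.6,[0,0,0],-0.167],[0.6,[0,0,0],-0.167],[0.6,[0,0,0],-0.167],[0.6,[0,0,0],-0.167]]}}

```text
clock: 11.98
tool_pos: [459.0, -0.3, 323.6]
eef_rot: [3.141, 0.0, -0.203]
wrist_force: [-0.1, 0.4, -0.1]
finger_gap: 0.6
finger_force: 0.0
```

>>> {"fn": "play_rows", "kwargs": {"motion": [[0.6,[0.009,0.043,0.013],0],[0.6,[0.009,0.043,0.013],0],[0.6,[0.009,0.043,0.013],0],[0.6,[0,0,0],0],[0.6,[0,0,0],0]]}}

```text
clock: 12.6
tool_pos: [458.7, -132.0, 284.8]
eef_rot: [3.141, -0.0, -0.209]
wrist_force: [0.6, -0.2, 1.0]
finger_gap: 0.602
finger_force: 0.0
```

```bash
python3 go.py 459.5 -131.8 177 -12; python3 - <<'E'
from h import *
im=crop("scene",220,140,480,330,3,"pics/f.png")
E
```

```text
at [ 458.7 -132.   284.8] [179.99  -0.   -12.  ] gap 0.602 F [ 0.6 -0.2  1. ] t 12.6
turn -0.0 x1/1 -0.0001 | shift [ 0.0007 -0.0004  0.1078] x1/2 [ 0.0003 -0.0002  0.0539]
```

View pics/f.png

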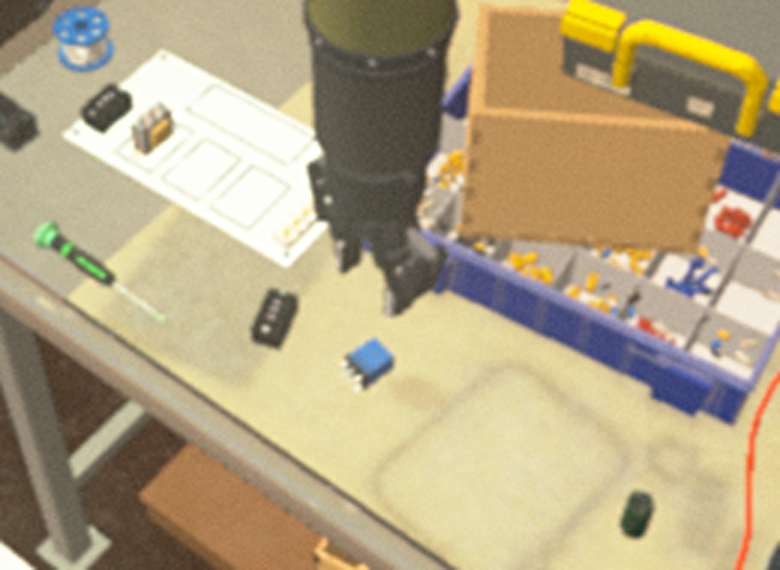

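The transformer stands in the outline nearest the inlet (crop 152,128), and the gripper is above the relay (370,362).

>>> {"fn": "play_rows", "kwargs": {"motion": [[0.6,[0,0,0.045],0],[0.6,[0,0,0.04],0],[0.6,[0,0,0.016],0],[0.6,[0,0,0.007],0],[0.6,[0,0,0],0],[0.35,[0,0,0],0],[0.2,[0,0,0],0],[0.2,[0,0,0],0],[0.2,[0,0,0],0]], "grip_force": 25}}

```text
clock: 13.78
tool_pos: [459.4, -132.0, 178.2]
eef_rot: [-3.141, -0.002, -0.209]
wrist_force: [-0.3, 1.2, 6.2]
finger_gap: 0.322
finger_force: 26.6
```

>>> {"fn": "play_rows", "kwargs": {"motion": [[0.2,[0,0,-0.01],0],[0.2,[0,0,-0.04],0],[0.2,[0,0,-0.05],0],[0.2,[0,0,-0.02],0],[0.2,[0,0,0],0]]}}

```text
clock: 14.4
tool_pos: [459.0, -132.0, 298.7]
eef_rot: [-3.141, -0.003, -0.209]
wrist_force: [0.7, -1.1, -1.0]
finger_gap: 0.326
finger_force: 25.8
```

```bash
python3 go.py 470 0 300 1.5 548.5 74.8 250 1.5; python3 - <<'E'
from h import *
im=crop("scene",310,200,410,290,4,"pics/g.png")
E
```

```text
at [ 459.  -132.   298.7] [-179.95   -0.19  -11.97] gap 0.326 F [ 0.7 -1.1 -1. ] t 14.4
turn -0.235 x1/2 -0.1175 | shift [ 0.0145 -0.1317 -0.0013] x1/3 [ 0.0048 -0.0439 -0.0004]
turn -0.0 x1/1 -0.0 | shift [ 0.0804 -0.0727  0.05  ] x1/3 [ 0.0268 -0.0242  0.0167]
```

View pics/g.png

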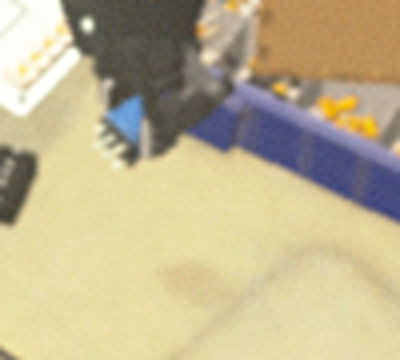

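The relay is held, with its pins toward the robot.

>>> {"fn": "play_rows", "kwargs": {"motion": [[0.2,[0,0,0],-0.117],[0.2,[0,0,0],-0.118],[0.2,[0.0048,-0.0439,0],0],[0.2,[0.0048,-0.0439,0],0],[0.2,[0.0048,-0.0439,0],0],[0.2,[0.0268,-0.0242,0.0167],0],[0.2,[0.0268,-0.0242,0.0167],0],[0.2,[0.0268,-0.0242,0.0167],0],[0.2,[0,0,0],0],[0.2,[0,0,0],0]]}}

```text
clock: 15.7
tool_pos: [547.8, 74.5, 245.4]
eef_rot: [3.14, 0.002, 0.026]
wrist_force: [-1.0, -0.9, 0.0]
finger_gap: 0.322
finger_force: 25.9
```

```bash
python3 go.py 548.5 74.8 184 1.5
```

```text
at [547.8  74.5 245.4] [1.7993e+02 1.3000e-01 1.5000e+00] gap 0.322 F [-1.  -0.9  0. ] t 15.7
turn 0.0 x1/1 0.0 | shift [ 0.0007 -0.0003  0.0614] x1/2 [ 0.0003 -0.0002  0.0307]
```

>>> {"fn": "play_rows", "kwargs": {"motion": [[0.2,[0,0,0.03],0],[0.2,[0,0,0.02],0],[0.2,[0,0,0.01],0],[0.2,[0,0,0.002],0],[0.2,[0,0,0],0]]}}

```text
clock: 16.32
tool_pos: [548.4, 74.7, 185.6]
eef_rot: [-3.141, -0.001, 0.026]
wrist_force: [-0.5, 0.0, -0.9]
finger_gap: 0.321
finger_force: 25.9
```

>>> {"fn": "play_rows", "kwargs": {"motion": [[0.2,[0,0,0.001],0],[0.2,[0,0,0],0]]}}

```text
clock: 16.58
tool_pos: [548.3, 74.8, 184.0]
eef_rot: [-3.141, -0.001, 0.026]
wrist_force: [-0.3, -0.1, -0.2]
finger_gap: 0.321
finger_force: 25.9
```

>>> {"fn": "play_rows", "kwargs": {"motion": [[0.2,[0,0,0.001],0],[0.2,[0,0,0.001],0],[0.2,[0,0,0],0]]}}

```text
clock: 16.95
tool_pos: [548.4, 74.8, 182.2]
eef_rot: [3.141, -0.001, 0.026]
wrist_force: [-2.0, -0.0, 5.1]
finger_gap: 0.322
finger_force: 26.4
```

>>> {"fn": "play_rows", "kwargs": {"motion": [[0.4,[0,0,0],0],[0.48,[0,0,0],0],[0.5,[0,0,0],0],[0.5,[0,0,-0.01],0],[0.5,[0,0,-0.04],0],[0.5,[0,0,-0.05],0],[0.5,[0,0,-0.04],0],[0.5,[0,0,0],0]]}}

```text
clock: 17.95
tool_pos: [548.8, 74.7, 326.9]
eef_rot: [-3.139, -0.008, 0.026]
wrist_force: [-0.5, 0.1, -0.8]
finger_gap: 0.502
finger_force: 0.0
```

```bash
python3 go.py 450 -40 320 1.5 467 -386.4 320 1.5 467 -386.4 300 -88.5
```

```text
at [548.8  74.7 326.9] [-179.88   -0.45    1.51] gap 0.502 F [-0.5  0.1 -0.8] t 17.95
turn 0.0 x1/1 0.0002 | shift [-0.1018  0.1121  0.0069] x1/3 [-0.0339  0.0374  0.0023]
turn -0.0 x1/1 -0.0 | shift [ 0.0079  0.3467 -0.    ] x1/7 [ 0.0011  0.0495 -0.    ]
turn 1.571 x1/9 0.1745 | shift [ 0.   -0.    0.02] x1/1 [ 0.   -0.    0.02]
```

>>> {"fn": "play_rows", "kwargs": {"motion": [[0.5,[-0.0339,0.0374,0.0023],0],[0.5,[-0.0339,0.0374,0.0023],0],[0.5,[-0.0339,0.0374,0.0023],0],[0.5,[0.0011,0.0495,0],0],[0.5,[0.0011,0.0495,0],0],[0.5,[0.0011,0.0495,0],0],[0.5,[0.0011,0.0495,0],0],[0.5,[0.0011,0.0495,0],0],[0.5,[0.0011,0.0495,0],0],[0.5,[0.0011,0.0495,0],0]]}}

```text
clock: 19.2
tool_pos: [466.0, -387.9, 314.5]
eef_rot: [-3.141, 0.0, 0.026]
wrist_force: [0.9, 0.1, 0.7]
finger_gap: 0.498
finger_force: 0.0
```

>>> {"fn": "play_rows", "kwargs": {"motion": [[0.5,[0,0,0],0.1745],[0.5,[0,0,0],0.1745],[0.5,[0,0,0],0.1745],[0.5,[0,0,0],0.1745],[0.5,[0,0,0],0.1745],[0.5,[0,0,0],0.1745],[0.5,[0,0,0],0.1745],[0.5,[0,0,0],0.1745],[0.5,[0,0,0],0.175],[0.5,[0,0,0],0],[0.5,[0,0,0],0]]}}

```text
clock: 20.58
tool_pos: [466.2, -386.2, 314.6]
eef_rot: [3.141, 0.0, -1.541]
wrist_force: [-0.2, 0.0, -0.9]
finger_gap: 0.5
finger_force: 0.0
```

```bash
python3 go.py 467 -386.4 178 -88.5; python3 - <<'E'
from h import *
p=proj("scene",[[467,-386.4,0],[467,-386.4,40]]);print(p.round(1))
im=cams.camera("scene")[...,::-1]
hsv=cv2.cvtColor(np.ascontiguousarray(im),cv2.COLOR_BGR2HSV)
m=((im.max(2)<80)*255).astype(np.uint8);m[:295]=0;m[330:]=0;m[:,:418]=0;m[:,445:]=0
print(cv2.boundingRect(m))
E
```

```text
at [ 466.2 -386.2  314.6] [179.98   0.   -88.32] gap 0.5 F [-0.2  0.  -0.9] t 20.57
turn 0.003 x1/1 0.0032 | shift [ 0.0002 -0.0008  0.1366] x1/3 [ 0.0001 -0.0003  0.0455]
[[431.3 315.2]
 [434.  306.9]]
(429, 307, 7, 12)
```

>>> {"fn": "play_rows", "kwargs": {"motion": [[0.5,[0,-0.0008,0.045],0],[0.5,[0,0,0.05],0],[0.5,[0,0,0.027],0],[0.5,[0,0,0.013],0],[0.5,[0,0,0],0],[0.35,[0,0,0],0],[0.28,[0,0,0],0],[0.15,[0,0,0],0],[0.15,[0,0,0],0],[0.15,[0,0,0],0]], "grip_force": 20}}

```text
clock: 21.88
tool_pos: [467.6, -386.6, 181.6]
eef_rot: [-3.139, -0.002, -1.544]
wrist_force: [0.5, 0.7, 5.6]
finger_gap: 0.27
finger_force: 19.8
```

>>> {"fn": "play_rows", "kwargs": {"motion": [[0.15,[0,0,-0.01],0],[0.15,[0,0,-0.04],0],[0.15,[0,0,-0.05],0],[0.15,[0,0,-0.04],0],[0.15,[0,0,0],0]]}}

```text
clock: 22.5
tool_pos: [467.4, -386.7, 324.8]
eef_rot: [-3.135, -0.004, -1.545]
wrist_force: [-0.6, -0.0, -0.9]
finger_gap: 0.268
finger_force: 19.7
```

```bash
python3 go.py 460 -40 325 -88.5 542.4 134.7 280 -88.5;  python3 - <<'E'
from h import *
crop("scene",380,190,480,330,4,"pics/k.png")
E
```

```text
at [ 467.4 -386.7  324.8] [-179.64   -0.23  -88.51] gap 0.268 F [-0.6 -0.  -0.9] t 22.5
turn -0.0 x1/1 -0.0001 | shift [-3.467e-01 -1.700e-03 -2.000e-04] x1/7 [-0.0495 -0.0002 -0.    ]
turn -0.0 x1/1 -0.0 | shift [-0.1725 -0.0869  0.045 ] x1/4 [-0.0431 -0.0217  0.0112]
```

View pics/k.png

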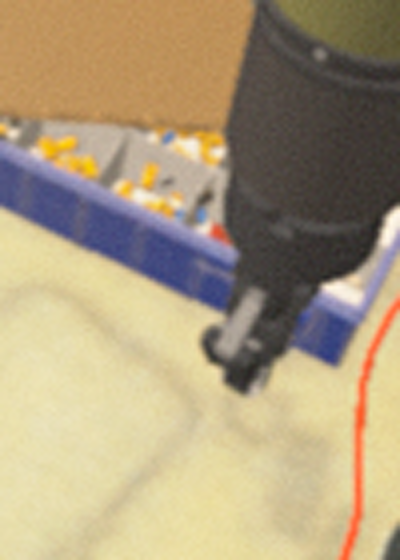

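The bench spot is empty and the gap equals the can's width, so the capacitor is held.

>>> {"fn": "play_rows", "kwargs": {"motion": [[0.15,[-0.0495,0,0],0],[0.15,[-0.0495,0,0],0],[0.15,[-0.0495,0,0],0],[0.15,[-0.0495,0,0],0],[0.15,[-0.0495,0,0],0],[0.15,[-0.0495,0,0],0],[0.15,[-0.0495,0,0],0],[0.15,[-0.0431,-0.0221,0.0112],0],[0.15,[-0.0431,-0.0221,0.0112],0],[0.15,[-0.0431,-0.0221,0.0112],0],[0.15,[-0.0431,-0.0221,0.0112],0],[0.15,[0,0,0],0]]}}

```text
clock: 24.05
tool_pos: [541.9, 136.9, 271.3]
eef_rot: [3.136, -0.002, -1.542]
wrist_force: [-0.3, -0.4, -1.2]
finger_gap: 0.271
finger_force: 19.8
```

>>> {"fn": "play_rows", "kwargs": {"motion": [[0.15,[0,0,0],0]]}}

```text
clock: 24.18
tool_pos: [541.7, 134.5, 273.8]
eef_rot: [3.14, -0.001, -1.545]
wrist_force: [-0.2, -0.4, 1.3]
finger_gap: 0.268
finger_force: 19.8
```

```bash
python3 go.py 542.4 134.7 187 -88.5
```

```text
at [541.7 134.5 273.8] [ 1.7988e+02 -7.0000e-02 -8.8500e+01] gap 0.268 F [-0.2 -0.4  1.3] t 24.18
turn 0.0 x1/1 0.0 | shift [-0.0001 -0.0008  0.0868] x1/2 [-0.0001 -0.0004  0.0434]
```

>>> {"fn": "play_rows", "kwargs": {"motion": [[0.15,[0,-0.0005,0.04],0],[0.15,[0,0,0.03],0],[0.15,[0,0,0.012],0],[0.15,[0,0,0.003],0],[0.15,[0,0,0],0],[0.15,[0,0,0],0]]}}

```text
clock: 24.92
tool_pos: [542.8, 134.9, 191.3]
eef_rot: [-3.14, 0.001, -1.545]
wrist_force: [-0.4, -0.7, -0.7]
finger_gap: 0.268
finger_force: 19.8
```

>>> {"fn": "play_rows", "kwargs": {"motion": [[0.15,[0,0,0.001],0],[0.15,[0,0,0.001],0],[0.15,[0,0,0],0]]}}

```text
clock: 25.3
tool_pos: [542.4, 134.8, 187.8]
eef_rot: [3.141, -0.0, -1.545]
wrist_force: [0.6, -0.3, 0.1]
finger_gap: 0.266
finger_force: 19.8
```

>>> {"fn": "play_rows", "kwargs": {"motion": [[0.15,[0,0,0.001],0],[0.15,[0,0,0.001],0],[0.15,[0,0,0],0],[0.15,[0,0,0],0]]}}

```text
clock: 25.8
tool_pos: [542.4, 134.8, 185.9]
eef_rot: [3.142, -0.0, -1.545]
wrist_force: [-0.0, 0.5, 0.0]
finger_gap: 0.268
finger_force: 19.8
```

>>> {"fn": "play_rows", "kwargs": {"motion": [[0.15,[0,0,0.001],0],[0.15,[0,0,0],0],[0.15,[0,0,0],0]]}}

```text
clock: 26.18
tool_pos: [542.6, 134.8, 185.6]
eef_rot: [-3.141, -0.0, -1.545]
wrist_force: [-2.8, 0.3, 5.7]
finger_gap: 0.267
finger_force: 20.2
```

Contact with the plate. I release slowly and lift.

>>> {"fn": "play_rows", "kwargs": {"motion": [[0.32,[0,0,0],0],[0.4,[0,0,0],0],[0.5,[0,0,0],0],[0.5,[0,0,-0.01],0],[0.5,[0,0,-0.03],0],[0.5,[0,0,-0.04],0],[0.5,[0,0,-0.05],0],[0.5,[0,0,-0.01],0],[0.5,[0,0,0],0]]}}

```text
clock: 27.3
tool_pos: [542.5, 134.8, 326.0]
eef_rot: [-3.14, 0.001, -1.545]
wrist_force: [0.3, 1.0, -0.6]
finger_gap: 0.499
finger_force: 0.0
```

```bash
python3 go.py 468 354 290 -93
```

```text
at [542.5 134.8 326. ] [-1.799e+02  7.000e-02 -8.852e+01] gap 0.499 F [ 0.3  1.  -0.6] t 27.3
turn 0.078 x1/1 0.0783 | shift [-0.215   0.0858  0.036 ] x1/5 [-0.043   0.0172  0.0072]
```

>>> {"fn": "play_rows", "kwargs": {"motion": [[0.6,[0,0,0],0.078],[0.6,[-0.043,0.0172,0.0072],0],[0.6,[-0.043,0.0172,0.0072],0],[0.6,[-0.043,0.0172,0.0072],0],[0.6,[-0.043,0.0172,0.0072],0],[0.6,[-0.043,0.0172,0.0072],0],[0.6,[0,0,0],0],[0.6,[0,0,0],0]]}}

```text
clock: 28.3
tool_pos: [467.6, 353.7, 287.6]
eef_rot: [3.14, -0.002, -1.622]
wrist_force: [0.4, 0.3, 0.6]
finger_gap: 0.602
finger_force: 0.0
```

```bash
python3 go.py 468 354 183 -93; python3 - <<'E'
from h import *
a=crop("top",165,150,345,260,4,"pics/m.png");b=crop("scene",170,120,350,240,4,"pics/m2.png")
def rz(a):return np.array([[np.cos(a),-np.sin(a)],[np.sin(a),np.cos(a)]])
big=cv2.imread("pics/m2.png")
q=np.array([[-1,-1],[1,-1],[1,1],[-1,1]])*[17,59]@rz(np.radians(-3)).T+[468,354]
for z in(0,28):
    p=(proj("scene",np.c_[q,[z]*4])-[170,120]+.5)*4-.5
    cv2.polylines(big,[p.round().astype(int)],True,(0,0,255) if z==0 else (255,0,255),1)
t=cv2.imread("pics/m.png")
cv2.imwrite("pics/m3.png",np.vstack([cv2.resize(t,(466,285)),cv2.resize(big,(466,311))]))
E
```

```text
at [467.6 353.7 287.6] [ 1.7993e+02 -1.2000e-01 -9.2960e+01] gap 0.602 F [0.4 0.3 0.6] t 28.3
turn 0.001 x1/1 0.0008 | shift [-0.0003 -0.0004  0.1046] x1/2 [-0.0001 -0.0002  0.0523]
```

View pics/m3.png

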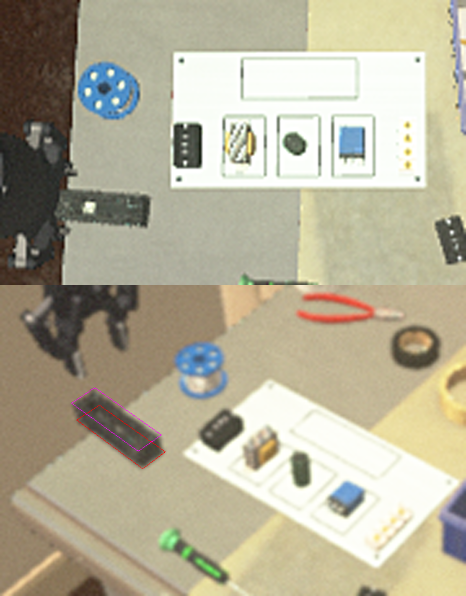

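All three row parts stand in their outlines, and the predicted heatsink box matches the scene view. Next I descend on the heatsink.

>>> {"fn": "play_rows", "kwargs": {"motion": [[0.6,[0,0,0.045],0],[0.6,[0,0,0.035],0],[0.6,[0,0,0.017],0],[0.6,[0,0,0.008],0],[0.6,[0,0,0],0],[0.45,[0,0,0],0],[0.2,[0,0,0],0],[0.2,[0,0,0],0],[0.2,[0,0,0],0],[0.2,[0,0,0],0]], "grip_force": 45}}

```text
clock: 29.65
tool_pos: [468.1, 354.4, 185.6]
eef_rot: [-3.14, 0.002, -1.622]
wrist_force: [-0.7, 0.6, 6.6]
finger_gap: 0.37
finger_force: 46.2
```

>>> {"fn": "play_rows", "kwargs": {"motion": [[0.2,[0,0,-0.005],0],[0.2,[0,0,-0.02],0],[0.2,[0,0,-0.04],0],[0.2,[0,0,-0.05],0],[0.2,[0,0,0],0],[0.2,[0,0,0],0]]}}

```text
clock: 30.4
tool_pos: [467.6, 353.9, 299.4]
eef_rot: [3.141, 0.001, -1.623]
wrist_force: [0.3, -0.3, -2.3]
finger_gap: 0.368
finger_force: 45.5
```

```bash
python3 go.py 617.4 136.7 290 -88.5; python3 - <<'E'
from h import *
b=crop("scene",170,90,350,240,4,"pics/n2.png")
t=crop("top",165,150,345,260,4,"pics/n.png")
E
```

```text
at [467.6 353.9 299.4] [ 1.7999e+02  4.0000e-02 -9.2980e+01] gap 0.368 F [ 0.3 -0.3 -2.3] t 30.4
turn -0.078 x1/1 -0.0783 | shift [ 0.221  -0.1441  0.0094] x1/5 [ 0.0442 -0.0288  0.0019]
```

View pics/n2.png

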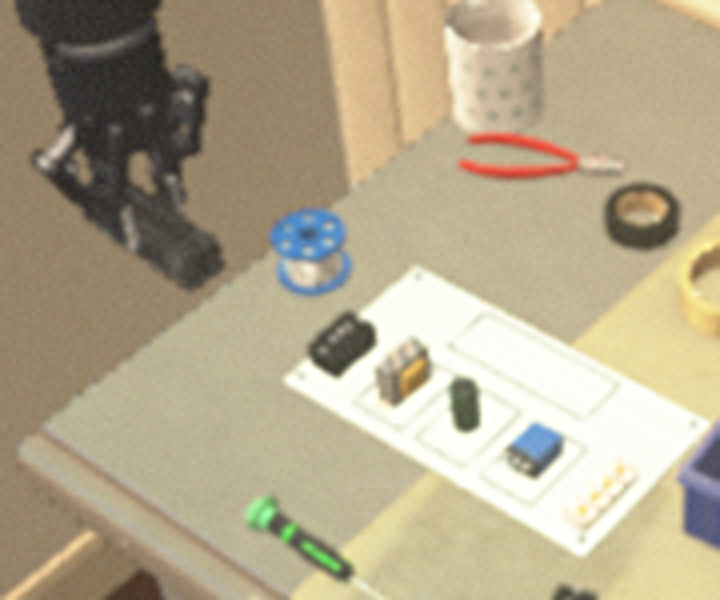

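The heatsink is held level. Carrying it over the row to the rear outline.

>>> {"fn": "play_rows", "kwargs": {"motion": [[0.2,[0,0,0],-0.078],[0.2,[0.0442,-0.0288,0.0019],0],[0.2,[0.0442,-0.0288,0.0019],0],[0.2,[0.0442,-0.0288,0.0019],0],[0.2,[0.0442,-0.0288,0.0019],0],[0.2,[0.0442,-0.0288,0.0019],0],[0.2,[0,0,0],0],[0.2,[0,0,0],0]]}}

```text
clock: 31.5
tool_pos: [617.3, 136.6, 288.2]
eef_rot: [3.14, -0.001, -1.545]
wrist_force: [-0.4, 0.5, 0.2]
finger_gap: 0.369
finger_force: 45.4
```

```bash
python3 go.py 617.4 136.7 193 -88.5
```

```text
at [617.3 136.6 288.2] [ 1.7989e+02 -5.0000e-02 -8.8550e+01] gap 0.369 F [-0.4  0.5  0.2] t 31.5
turn -0.001 x1/1 -0.0009 | shift [-0.0001 -0.0001  0.0952] x1/2 [-0.     -0.      0.0476]
```

Contact is expected near 189.5.

>>> {"fn": "play_rows", "kwargs": {"motion": [[0.2,[0,0,0.045],0],[0.2,[0,0,0.035],0],[0.2,[0,0,0.013],0],[0.2,[0,0,0.003],0],[0.2,[0,0,0],0],[0.2,[0,0,0],0]]}}

```text
clock: 32.25
tool_pos: [617.8, 137.0, 195.0]
eef_rot: [-3.139, 0.001, -1.545]
wrist_force: [-0.2, 0.1, -1.1]
finger_gap: 0.372
finger_force: 45.4
```

>>> {"fn": "play_rows", "kwargs": {"motion": [[0.2,[0,0,0.001],0],[0.2,[0,0,0.001],0],[0.2,[0,0,0],0],[0.2,[0,0,0],0]]}}

```text
clock: 32.75
tool_pos: [617.6, 136.9, 192.6]
eef_rot: [-3.14, 0.0, -1.545]
wrist_force: [-2.6, -0.1, 5.5]
finger_gap: 0.373
finger_force: 46.1
```

>>> {"fn": "play_rows", "kwargs": {"motion": [[0.2,[0,0,0.001],0],[0.2,[0,0,0.001],0],[0.2,[0,0,0],0],[0.2,[0,0,0],0]]}}

```text
clock: 33.25
tool_pos: [617.7, 136.9, 192.6]
eef_rot: [-3.139, -0.0, -1.544]
wrist_force: [-7.2, 0.2, 13.9]
finger_gap: 0.374
finger_force: 47.1
```

>>> {"fn": "play_rows", "kwargs": {"motion": [[0.2,[0,0,-0.002],0],[0.4,[0,0,0],0],[0.5,[0,0,0],0],[0.55,[0,0,0],0],[0.55,[0,0,-0.01],0],[0.55,[0,0,-0.04],0],[0.55,[0,0,-0.05],0],[0.55,[0,0,-0.05],0],[0.55,[0,0,-0.04],0],[0.55,[0,0,0],0]]}}

```text
clock: 34.5
tool_pos: [617.6, 136.5, 387.1]
eef_rot: [-3.134, 0.002, -1.545]
wrist_force: [0.1, 0.5, 0.4]
finger_gap: 0.548
finger_force: 0.0
```

>>> {"fn": "play_rows", "kwargs": {"motion": [[0.55,[-0.055,0,0],0],[0.55,[-0.055,0.02,0],0],[0.55,[-0.055,0.02,0],0],[0.55,[-0.055,0.02,0],0],[0.55,[-0.05,0.02,0],0],[0.55,[0,0,0],0],[0.55,[0,0,0],0]]}}

```text
clock: 35.38
tool_pos: [530.4, 404.7, 381.0]
eef_rot: [3.141, -0.001, -1.544]
wrist_force: [0.1, 1.2, -0.3]
finger_gap: 0.549
finger_force: 0.0
```

```bash
python3 go.py; python3 - <<'E'
from h import *
t=crop("top",225,160,335,232,7,"pics/q.png");s=crop("scene",225,145,350,235,5,"pics/q2.png")
cv2.imwrite("pics/topend.png",t);cv2.imwrite("pics/sceneend.png",s)
def rz(a):return np.array([[np.cos(a),-np.sin(a)],[np.sin(a),np.cos(a)]])
P=np.array([572.4,135.5]);R=rz(np.radians(1.5))
parts=[((-30,60),42,18,35),((-30,-60),42,28,22),((-30,0),22,22,40),((45,0),34,118,28)]
for n,f,(x0,y0),S in(("top","pics/q.png",(225,160),7),("scene","pics/q2.png",(225,145),5)):
    g=cv2.imread(f)
    for c,sx,sy,h in parts:
        q=(np.array([[-1,-1],[1,-1],[1,1],[-1,1]])*[sx/2,sy/2]+c)@R.T+P
        for z in(4,4+h):
            p=(proj(n,np.c_[q,[z]*4])-[x0,y0]+.5)*S-.5
            cv2.polylines(g,[p.round().astype(int)],True,(0,0,255) if z==4 else (255,0,255),1)
    cv2.imwrite(f,g)
E
```

```text
at [530.4 404.7 381. ] [ 1.7998e+02 -5.0000e-02 -8.8480e+01] gap 0.549 F [ 0.1  1.2 -0.3] t 35.38
```

View pics/q.png

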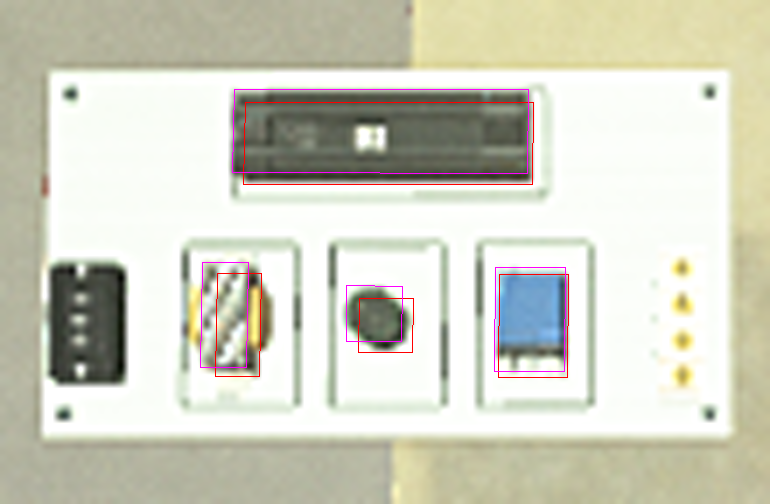

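View pics/q2.png

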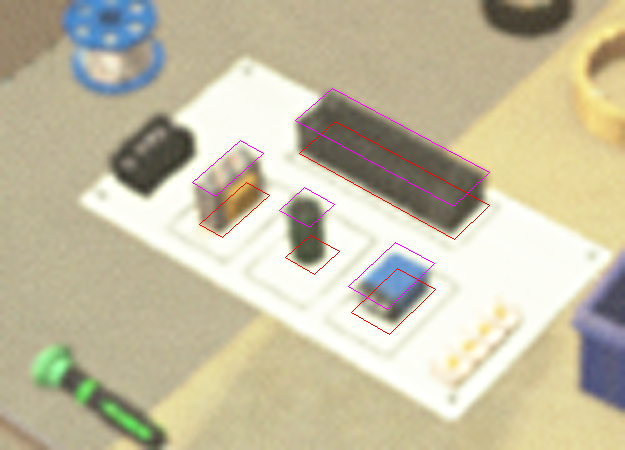

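Both views show every part within about 2 mm of its outline centre and correctly aligned. The reel and screwdriver haven't moved, and the arm is clear.

```bash
python3 -c "
from rig import sign_off
print(sign_off())"
```

```text
the job is handed in; nothing more can be done
None
```

The transformer, upright capacitor, relay and heatsink are each on their outlines, within about 2 mm of centre in both camera views, and the job was handed in at about 35 s with the reel and screwdriver untouched.

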